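# Put the mate set back on its own mats

### The job

First nest the loose oval saucer into the top of the saucer stack, turned so that the ovals match and it sits fully down. Then sort out the three pieces that stand on one another's mats, parking one of them on the steel plate that the saucer has freed: in the end the mate cup stands upright in the middle of the round cork mat, the canister in the middle of the square wooden board and the sugar pot in the middle of the hexagonal slate. Never set any of the four pieces down on the bare marble.

Things in the scene. Friction and masses are not known exactly. Their poses are not given: they have to be found in the camera images.
- saucer: loose white oval saucer on the steel plate, 114 mm long (x axis), 62 wide (y), 21 high, 0.16 kg. Origin: centre of underside. Oval foot 84 x 34 mm, 10 mm deep, under a flared rim, widest 18 mm above the underside; hollow 92 x 42 mm at its floor (13 mm above the underside), 108 x 56 mm at the top. Grip it from above across the 62 mm width, fingertips about 10 mm above the underside.
- stack: fixed stack on the marble of two nested saucers, same shape as the loose one, 34 mm high. Origin: centre of underside; x along the ovals' long axis (half a turn makes no difference). Floor of the upper hollow is 26 mm above the origin: a third saucer, nested, has its own origin there and its rim 13 mm above the rim below (play about 4 mm each way).
- cup: loose open mate cup, dark wood with a steel rim, round, foot 48 mm across, 64 mm across at its belly (between 18 and 55 mm above the underside), 60 mm at the rim, 85 mm high, about 0.25 kg. Origin: centre of the underside, z up. At the start it stands on the square board.
- canister: loose closed aluminium canister, upright cylinder 66 mm across, 103 mm high including a black press button of 22 mm on its lid, about 0.3 kg. Origin: centre of the underside, z up. At the start it stands on the hexagonal slate.
- sugar: loose squat white ceramic sugar pot with fixed lid and small ball knob, round, foot 48 mm across, 60 mm across from 12 to 45 mm above the underside, lid 62 mm across, 71 mm high with the knob, about 0.25 kg. Origin: centre of the underside, z up. At the start it stands on the round mat.
- round_mat: fixed round cork mat, 100 mm across, 8 mm thick, lying on the marble; the mate cup's place. Origin: centre of the underside.
- square_board: fixed square light wooden board, 100 x 100 mm, 8 mm thick; the canister's place. Origin: centre of the underside, x and y along its edges.
- hex_stone: fixed hexagonal dark slate tile, 104 mm across flats, 8 mm thick; the sugar pot's place. Origin: centre of the underside.
- steel_plate: fixed rectangular stainless steel plate, 130 mm (x) x 90 mm (y), 8 mm thick; the parking spot, covered by the loose saucer at the start and empty at the end. Origin: centre of the underside.

How it is judged:
By the outcome, as a careful person would: the job done as asked, in the order asked, and still so for the second after the job is handed in, with the robot touching nothing.
It also fails if it takes over 136 s, if anything falls off the work surface, if the arm or the gripper's body presses on something with over 40 N, if the wrist force passes 120 N, or if a joint passes its speed limit or range.

### The arm

A 6-joint arm with a two-finger parallel gripper is mounted at the origin on the work surface. World frame = base frame: x ahead of the robot, y to its left, z up, the work surface at z = 0. Lengths are in m, angles in rad, forces in N, time in s.
With the tool pointing down it reaches from about 0.3 to 0.775 m from the base axis. Payload 14.6 kg.
Tool frame: the origin (TCP) lies between the finger pads; the fingertips stand 11 mm ahead of it and the grasp point (between the pads) lies 8 mm behind it; z points along the fingers, y is the line along which they close (so a half turn about z gives the same grasp; the last joint's range is limited). The gripper opens to 94 mm and grips with 3 to 60 N. Pads are 16 mm wide; open, the fingers measure 119 mm over their backs; the gripper's body (75 mm by 177 mm) begins 78 mm behind the grasp point.
Start: joints at [1.147, 0.3, 1.521, -0, 1.321, -0.067], TCP at [0.192, 0.515, 0.216] pointing down, gripper open.
Joint ranges: [-3.03, 3.03], [-0.79, 2.21], [0.23, 2.52], [-1.04, 4.18], [0, 3.07], [-2.55, 2.55]. Speed limits (rad/s): [2.22, 2.22, 2.57, 3.14, 3.14, 3.14].

### API

Orientations are given as a rotation vector (axis times angle).
In Python, from workcell import observe, optics, arm gives the robot as it stands.
- The arm moves only by the tool drive_tool, never from a script. Its argument "targets" is one flat list of numbers, 6 for each row, row after row: the shift along the world's x, y, z in cm, then the turn, a rotation vector about the world's x, y, z in degrees. A call has 1 to 12 rows; each row shifts and turns the commanded pose from where the row before left it; what a row does not reach is not made up. A row lasts 1/8 s, in which the tool goes at most 62.5 mm and 10.7 degrees, less where a joint would pass 70% of its speed; a pose out of reach is approached as far as the arm can. A call is refused whole if a number of a shift passes 6.25 or a number of a turn 10.7, either way. A call with a gripper value outside its range is refused whole. "hand" is the closure, from 0 (fully open) to 1 (shut), set as the call begins (left out, the last holds). The fingers move at their own pace and stop on an object; the grip force is fixed at half the most. Time passes only in rows, so rows that do not move let the fingers close. It gives the time, the measured TCP pose, the force, the opening and the grip force at its end, in the units of the state.
- observe(): the state, without advancing time (a new reading comes with each control period).
- optics.camera(name): name is "scene" or "top" or "wrist"; returns the picture (384x512x3 uint8, red, green, blue); there is no depth.
- optics.camera_params(name): a dict with "fx", "fy", "cx", "cy" (pixels), "k1" (the pictures are not rectified: a ray, as slopes to the right and down, at radius r is drawn at 1 + k1 r^2 times it, then the intrinsics apply), "origin" and "orientation" of the camera in the world; the wrist camera has in their place "T_tool_cam" (4x4, takes a point from camera to tool coordinates, whose origin is the TCP and whose axes are the flange's). Camera axes: x right, y down, z forward; pixel columns grow to the right and rows downward; lengths in m; the calibration is good to about 2 mm. A picture is of the moment at which its call begins: read the wrist's pose just before it. camera_params takes no time and is no camera call.
- arm.job_done(): hands the job in; it is judged then, once.
The state is a dict: "clock": time; "joint_positions": joint angles; "qvel": joint speeds; "tau": joint torques, N m; "ee_pos": TCP position; "eef_rot": TCP orientation; "ft_force": force on the tool from outside, world axes, zero at the start; "wrist_torque": the same for the moment, N m; "finger_gap": finger opening in m; "grip_force": force on a finger pad.
Only numpy, scipy, OpenCV 4.12 (cv2) and the standard library are available. Lean on these libraries where they do the work, as an engineer would, in place of code of your own. Each camera call takes 0.05 s, during which the arm holds its last target. There are 200 camera calls.

## Working session

There is one attempt and no reset: what is moved stays moved. The work goes in short steps, Python scripts to look and compute and a tool call to move; the robot and the scene stay as the last step left them, time stands still between calls to the robot, and variables do not carry over. Pictures are saved under pics/ and viewed, at most 16 in all, crops included, and the job is handed in when it is done.

Besides the shell and the picture viewer there is one more tool, called after "Emit:" by a JSON object that holds its "method" and its "body", one argument or row to a line. drive_tool: Moves the arm, as the interface text tells. Its arguments: {"type":"object","properties":{"targets":{"type":"array"},"hand":{"type":"number"}},"required":["targets"]}

```bash
mkdir -p pics; cat > h.py <<'E'
import numpy as np,cv2
from scipy.spatial.transform import Rotation as R
from workcell import observe,optics,arm
def cam(name):
    p=optics.camera_params(name)
    if name=="wrist":
        s=observe();T=np.eye(4);T[:3,:3]=R.from_rotvec(s["eef_rot"]).as_matrix();T[:3,3]=s["ee_pos"]
        T=T@np.array(p["T_tool_cam"]);o,M=T[:3,3],T[:3,:3]
    else:
        o=np.array(p["origin"]);q=np.array(p["orientation"],float)
        M=q if q.shape==(3,3) else (R.from_rotvec(q).as_matrix() if q.size==3 else R.from_quat(q).as_matrix())
    return p,o,M
def ray(c,uv):
    p,o,M=c;uv=np.atleast_2d(uv).astype(float)
    d=np.c_[(uv[:,0]-p["cx"])/p["fx"],(uv[:,1]-p["cy"])/p["fy"]];n=d.copy()
    for _ in range(20): n=d/(1+p["k1"]*(n**2).sum(1,keepdims=True))
    return np.c_[n,np.ones(len(n))]@M.T
def onz(c,uv,z):
    d=ray(c,uv);o=c[1];return o+d*((z-o[2])/d[:,2])[:,None]
def px(c,P):
    p,o,M=c;q=(np.atleast_2d(P)-o)@M;n=q[:,:2]/q[:,2:];n=n*(1+p["k1"]*(n**2).sum(1,keepdims=True))
    return n*[p["fx"],p["fy"]]+[p["cx"],p["cy"]]
def shot(name,f):
    c=cam(name);im=optics.camera(name);cv2.imwrite("pics/"+f,im[...,::-1]);return c,im
E
python3 - <<'E'
from h import *
for n in ("scene","top","wrist"):
    print(optics.camera_params(n)); c,im=shot(n,n+"0.png")
s=observe();print(s["ee_pos"],s["eef_rot"],s["clock"])
E
```

```text
{'fx': 409.7811666058869, 'fy': 409.7811666058869, 'cx': 257.86145683421006, 'cy': 189.70897697010867, 'k1': -0.08379285152296549, 'origin': array([0.89977089, 0.26342489, 0.69627198]), 'orientation': array([-1.27652728, -2.45008022,  0.76520757])}
{'fx': 355.2975096488311, 'fy': 355.2975096488311, 'cx': 252.5288890498198, 'cy': 184.3962694430252, 'k1': -0.06164959379762086, 'origin': array([0.45838029, 0.01642426, 0.87816048]), 'orientation': array([-2.18081583,  2.1813662 , -0.10962106])}
{'fx': 308.2141551449029, 'fy': 308.2141551449029, 'cx': 254.13445719585542, 'cy': 196.84813332055975, 'k1': -0.06187406891697435, 'T_tool_cam': array([[-9.73537911e-04, -9.71998211e-01, -2.34986233e-01,
         6.80601946e-02],
       [ 9.99999439e-01, -1.04428401e-03,  1.76626613e-04,
        -9.87987063e-04],
       [-4.17073117e-04, -2.34985929e-01,  9.71998683e-01,
        -1.67664327e-01],
       [ 0.00000000e+00,  0.00000000e+00,  0.00000000e+00,
         1.00000000e+00]])}
[0.1920169  0.51520036 0.216018  ] [-5.57464622e-01 -3.09151787e+00  1.31067680e-03] 0.15
```

View pics/top0.png

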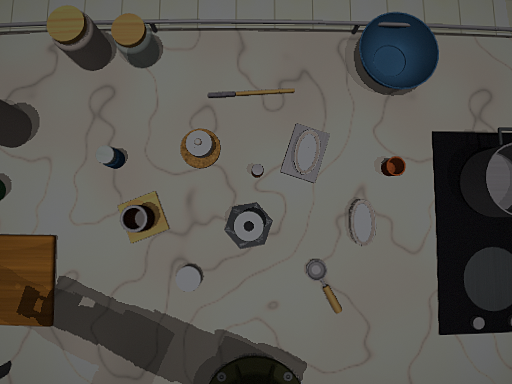

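View pics/scene0.png

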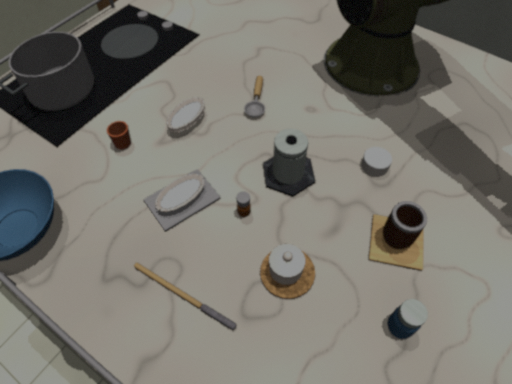

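The top view shows the saucer on the plate at (306,152), the stack at (362,222), the canister on the slate at (249,226), the sugar pot on cork at (200,148) and the cup on the board at (138,217). The scene view agrees. The clutter near the work is a jar at (257,170) and an orange cup at (393,166).

```bash
python3 - <<'E'
from h import *
c=cam("top");im=cv2.imread("pics/top0.png")
for n,u,z in [("saucer",(306,152),.02),("stack",(362,222),.034),("can",(249,226),.11),("sugar",(200,148),.07),("cup",(138,217),.09),("jar",(257,170),.02),("hex",(248,225),.008),("round",(200,150),.008),("board",(143,216),.008),("orange",(393,166),.02),("jar2",(189,277),.04)]:
    print(n,onz(c,u,z).round(3), im[u[1],u[0]])
cr=im[110:290,110:400]
cv2.imwrite("pics/c0.png",cv2.convertScaleAbs(cv2.resize(cr,None,fx=2.75,fy=2.75,interpolation=cv2.INTER_CUBIC),alpha=1.5))
hsv=cv2.cvtColor(im,cv2.COLOR_BGR2HSV)
for u in [(300,135),(312,172),(296,172),(372,250),(340,222),(306,152),(300,150),(362,205),(352,222)]: print(u,hsv[u[1],u[0]])
E
```

```text
saucer [[ 0.615 -0.125  0.02 ]] [117 114 112]
stack [[ 0.444 -0.254  0.034]] [116 112 111]
can [[0.437 0.015 0.11 ]] [29 26 28]
sugar [[0.615 0.128 0.07 ]] [116 113 112]
cup [[0.456 0.261 0.09 ]] [71 72 76]
jar [[ 0.57  -0.004  0.02 ]] [107 104 106]
hex [[0.437 0.018 0.008]] [30 28 28]
round [[0.622 0.137 0.008]] [116 113 112]
board [[0.459 0.275 0.008]] [72 72 76]
orange [[ 0.581 -0.341  0.02 ]] [20 45 97]
jar2 [[0.317 0.155 0.04 ]] [115 112 111]
(300, 135) [174  19  67]
(312, 172) [140   8  96]
(296, 172) [150   9  86]
(372, 250) [ 23  18 111]
(340, 222) [ 19  25 113]
(306, 152) [108  11 117]
(300, 150) [105   9 116]
(362, 205) [113   9 117]
(352, 222) [ 17  20 112]
```

View pics/c0.png

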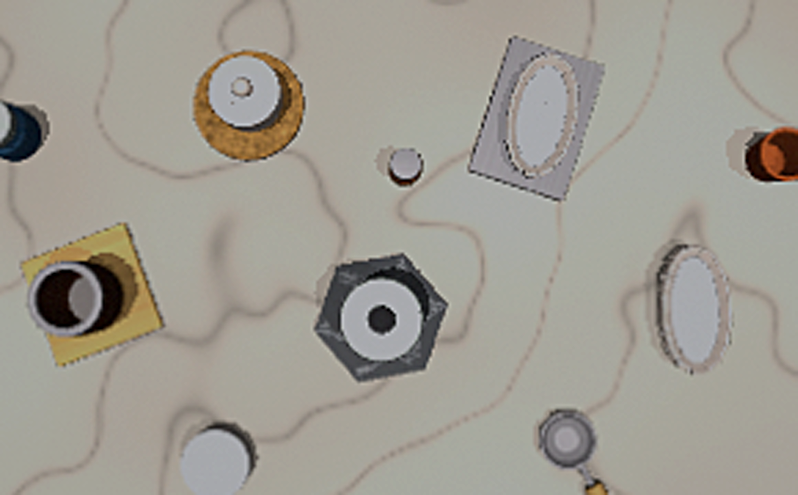

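The enlarged crop shows everything clearly. The plate corners are at about (512,37), (604,65), (561,200) and (470,171). The saucer hollow is at (544,112), and the stack hollow at (697,308) leans slightly the other way.

```bash
cat > m.py <<'E'
from h import *
def big(m,near=None):
    cs,_=cv2.findContours(m.astype(np.uint8),cv2.RETR_EXTERNAL,cv2.CHAIN_APPROX_NONE)
    return max(cs,key=cv2.contourArea)[:,0,:].astype(np.float32)
def sub(m,box):
    o=np.zeros_like(m);x0,y0,x1,y1=box;o[y0:y1,x0:x1]=m[y0:y1,x0:x1];return o
def plane(c,k,z): return (onz(c,k,z)[:,:2]*1000).astype(np.float32)
E
python3 - <<'E'
from m import *
c=cam("top");im=cv2.imread("pics/top0.png");h,s,v=cv2.split(cv2.cvtColor(im,cv2.COLOR_BGR2HSV));b,g,r=[x.astype(int) for x in cv2.split(im)]
cool=(b>=r+2)
for n,box,z in [("saucer",(285,122,330,184),.024),("stack",(346,195,380,248),.030)]:
    k=big(sub(cool&(v>105),box)); print(n,cv2.fitEllipse(plane(c,k,z)),len(k))
def rect(n,m,z):
    P=plane(c,big(m),z);print(n,cv2.minAreaRect(P),cv2.minEnclosingCircle(P))
rect("board",sub((s>90)&(h>15)&(h<30),(110,185,180,250)),.008)
rect("round",sub((s>90),(175,120,226,172)),.008)
rect("hex",sub((v<90),(220,198,276,254)),.008)
rect("plate",sub((r<=b+4)&(v<112)|(cool),(278,120,332,186)),.008)
print("plate corners",plane(c,np.array([(512,37),(604,65),(561,200),(470,171)])/2.75+[110,110],.008))
P=plane(c,big(sub(cool&(v>105),(175,120,226,172))),.05);print("sugarlid",cv2.minEnclosingCircle(P))
P=plane(c,big(sub(cool&(v>95),(225,200,270,250))),.106);print("can",cv2.minEnclosingCircle(P),cv2.fitEllipse(P))
E
```

```text
saucer ((615.4405517578125, -124.98515319824219), (39.685516357421875, 88.18161010742188), 78.40153503417969) 79
stack ((443.36810302734375, -256.44866943359375), (37.94655990600586, 88.341552734375), 91.18114471435547) 83
board ((457.22894287109375, 274.7311096191406), (99.56363677978516, 99.50183868408203), 21.671436309814453) ((457.54705810546875, 274.62457275390625), 68.37905883789062)
round ((627.1865234375, 135.89462280273438), (97.27054595947266, 95.74927520751953), 89.99575805664062) ((627.4395141601562, 136.9241180419922), 49.808067321777344)
hex ((436.5551452636719, 17.34557342529297), (105.51888275146484, 118.94962310791016), 9.998295783996582) ((437.04876708984375, 17.85262680053711), 60.39072799682617)
plate ((615.3370361328125, -123.72679138183594), (91.82949829101562, 131.39051818847656), 71.48601531982422) ((615.73046875, -123.95578002929688), 77.4709701538086)
plate corners [[ 689.68756  -102.99622 ]
 [ 664.06305  -186.87022 ]
 [ 540.3898   -145.20972 ]
 [ 566.5216    -63.522827]]
sugarlid ((631.7166137695312, 135.60116577148438), 30.529094696044922)
can ((437.4339904785156, 16.769344329833984), 31.70601463317871) ((437.48260498046875, 17.072481155395508), (60.41154098510742, 61.24885559082031), 58.06835174560547)
```

Emit:
{"method": "drive_tool", "body": {
  "targets": [3.5,-5.3,0,0,0,0.8,3.5,-5.3,0,0,0,0.8,3.5,-5.3,0,0,0,0.8,3.5,-5.3,0,0,0,0.8,3.5,-5.3,0,0,0,0.8,3.5,-5.3,0,0,0,0.8,3.5,-5.3,0,0,0,0.8,3.5,-5.3,0,0,0,0.8,3.5,-5.3,0,0,0,0.8,3.5,-5.3,0,0,0,0.8,3.5,-5.3,0,0,0,0.8,3.5,-5.3,0,0,0,0],
  "hand": 0
}}

```text
clock: 1.65
ee_pos: [0.6062, -0.1124, 0.2163]
eef_rot: [-0.319, -3.125, -0.0]
ft_force: [0.9, 1.6, 0.1]
finger_gap: 0.0944
grip_force: 0.0
```

Emit:
{"method": "drive_tool", "body": {
  "targets": [0,0,-3,0,0,0,0,0,-3,0,0,0,0,0,0,0,0,0,0,0,0,0,0,0]
}}

```text
clock: 2.15
ee_pos: [0.6058, -0.1105, 0.1578]
eef_rot: [0.318, 3.124, -0.0]
ft_force: [-0.3, 0.0, 0.4]
finger_gap: 0.094
grip_force: 0.0
```

```bash
cat >> m.py <<'E'
def yaw():
    M=R.from_rotvec(observe()["eef_rot"]).as_matrix();return np.degrees(np.arctan2(M[1,1],M[0,1])),M[:,2]
E
python3 - <<'E'
from m import *
c,im=shot("wrist","w1.png");s=observe();print(s["ee_pos"],yaw(),s["joint_positions"],s["ft_force"])
print(px(c,[[.615,-.125,.021],s["ee_pos"]]))
E
```

```text
[ 0.60595513 -0.11051591  0.15808225] (np.float64(78.36791040586535), array([ 2.08964390e-03, -5.40588659e-04, -9.99997671e-01])) [-2.39843416e-01  4.94252193e-01  1.39005777e+00 -3.02111945e-05
  1.25512444e+00 -1.60761225e+00] [ 0.14447184 -0.3121355  -0.22803841]
[[242.90053154 202.87476667]
 [255.75785481 243.5144971 ]]
```

View pics/w1.png

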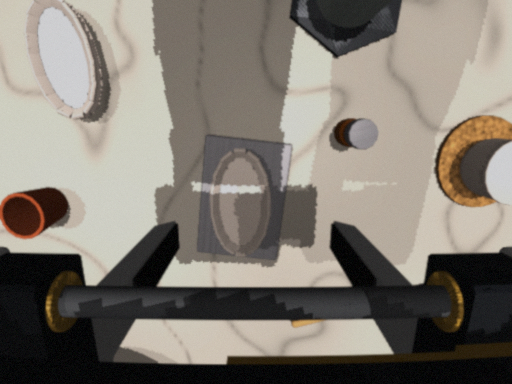

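The wrist view shows the saucer in shadow, centred near (242,203). I predicted (243,203), so the calibration agrees. I'll fit its outline here.

```bash
python3 - <<'E'
from m import *
c=cam("wrist");im=cv2.imread("pics/w1.png").astype(int);b,g,r=im[...,0],im[...,1],im[...,2]
for p in [(222,200),(240,200),(210,200),(240,152),(280,200)]: print(p,im[p[1],p[0]])
m=sub((r>b+3),(208,144,278,253));m=cv2.morphologyEx(m.astype(np.uint8),cv2.MORPH_CLOSE,np.ones((5,5)))
k=big(m);print(k.min(0),k.max(0))
P=plane(c,k,.026);print(cv2.fitEllipse(P),cv2.minAreaRect(P))
E
```

```text
(222, 200) [127 133 147]
(240, 200) [ 93  99 109]
(210, 200) [108 114 123]
(240, 152) [ 97 105 114]
(280, 200) [63 59 63]
[208. 144.] [277. 252.]
((613.7503051757812, -126.24824523925781), (74.42364501953125, 133.81605529785156), 79.29010009765625) ((611.2838745117188, -125.03427124023438), (72.37802124023438, 111.96002960205078), 78.35157775878906)
```

```bash
python3 - <<'E'
from m import *
c=cam("wrist");im=cv2.imread("pics/w1.png")
g=cv2.cvtColor(im,cv2.COLOR_BGR2GRAY)
m=sub(g>78,(206,144,280,257));m[178:196]=0;m=m.astype(np.uint8)
for y in (152,165,200,215,230,245): print(y,g[y,204:290:3])
pts=[]
for y in list(range(156,178))+list(range(197,248)):
    row=m[y,206:280];
    x=np.where(row)[0]+206
    x=x[(x>210)&(x<274)]
    if len(x)>3: pts+= [(x.min(),y),(x.max(),y)]
P=plane(c,np.array(pts),.026);print(len(P),cv2.fitEllipse(P))
cv2.imwrite("pics/w1c.png",cv2.resize(im[135:270,190:300],None,fx=4,fy=4,interpolation=cv2.INTER_CUBIC))
E
```

```text
152 [ 82  94  89  87  87  92  88  92 106 105 103 107 107 109  84 110  71  74
  86  91  85  92  91  88  92  90 128 186 185]
165 [ 86  88  90  88  85 122  98  96 123 140 139 141 143 139 138 137 109 107
 117  99  66  80  88  87  88  85 166 183 161]
200 [ 87  83 116 104  96 118 137 139 137 138 124 102 101 102 105 102 101  99
 103  88  78  91  82  68  64  60  61  72  85]
215 [ 85  85  97 111  97 106 135 134 135 140 128 105  98  99  99 103 104 101
 101  88  82  91  77  63  62  63  65  83  76]
230 [ 80  81  85  90 120  97 101 128 138 138 135 121 102 100 100 100 100  97
  78  84  88  62  62  64  60  57  81  79  81]
245 [ 81  84  79  83  78  88 105 103 107 107 106 110  92  86  83  84  81  85
  83  60  55  62  63  66  64  91 165 187 153]
146 ((591.8496704101562, -121.46070098876953), (61.09663772583008, 256.2044677734375), 74.07215881347656)
```

View pics/w1c.png

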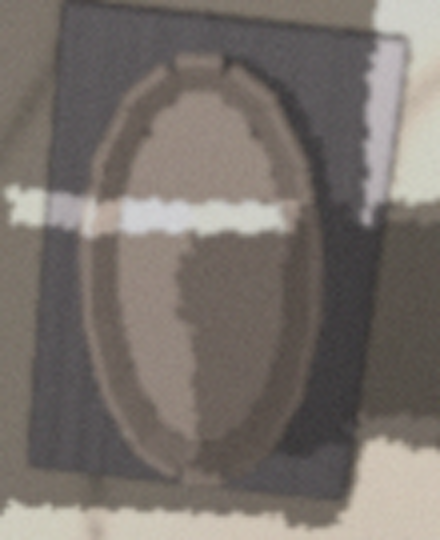

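The crop shows the oval rim clearly: left end (80,250), right (322,250), top (200,52), bottom (205,485). The long axis is nearly vertical in the crop.

```bash
python3 - <<'E'
from m import *
c=cam("wrist")
k=np.array([(80,250),(322,250),(200,52),(205,485),(92,165),(316,180),(140,90),(280,112),(112,395),(295,390),(85,310),(318,310)])/4+[190,135]
P=plane(c,k,.026);print(cv2.fitEllipse(P))
for n,z in (("plate",.008),):
  P=plane(c,np.array([(62,2),(408,38),(348,500),(28,465)])/4+[190,135],z);print(cv2.minAreaRect(P),P.mean(0))
E
```

```text
((614.375732421875, -127.2934341430664), (60.40837478637695, 110.81336975097656), 77.67829895019531)
((616.2230224609375, -126.26043701171875), (89.81533813476562, 128.5050048828125), 72.41036224365234) [ 615.9973   -125.931564]
```

Emit:
{"method": "drive_tool", "body": {
  "targets": [0.9,-1.5,0,0,0,0,0,0,-4,0,0,0,0,0,-4,0,0,0,0,0,-3,0,0,0,0,0,-1.9,0,0,0,0,0,0,0,0,0,0,0,0,0,0,0]
}}

```text
clock: 3.08
ee_pos: [0.6152, -0.1257, 0.0291]
eef_rot: [0.318, 3.123, -0.001]
ft_force: [0.3, -0.6, 0.2]
finger_gap: 0.0938
grip_force: 0.0
```

Emit:
{"method": "drive_tool", "body": {
  "targets": [0,0,0,0,0,0,0,0,0,0,0,0,0,0,0,0,0,0,0,0,0,0,0,0,0,0,0,0,0,0,0,0,0,0,0,0,0,0,0,0,0,0,0,0,0,0,0,0],
  "hand": 1
}}

```text
clock: 4.08
ee_pos: [0.6145, -0.1255, 0.0276]
eef_rot: [0.319, 3.125, -0.0]
ft_force: [-1.0, -0.6, 3.7]
finger_gap: 0.0598
grip_force: 30.0
```

Emit:
{"method": "drive_tool", "body": {
  "targets": [0,0,1,0,0,0,0,0,2,0,0,0,0,0,4,0,0,0,0,0,5,0,0,0,-1.3,-2.6,1,0,0,3,-1.3,-2.6,1,0,0,3,-1.3,-2.6,0,0,0,3,-1.3,-2.6,0,0,0,3,-1.3,-2.6,0,0,0,0.8,0,0,0,0,0,0,0,0,0,0,0,0]
}}

```text
clock: 5.45
ee_pos: [0.5497, -0.255, 0.1682]
eef_rot: [-0.031, 3.141, -0.0]
ft_force: [-0.0, -0.5, -1.8]
finger_gap: 0.0596
grip_force: 30.0
```

```bash
python3 - <<'E'
from m import *
c,im=shot("wrist","w2.png");s=observe();print(s["ee_pos"],yaw(),s["finger_gap"],s["ft_force"])
print(px(c,[[.443,-.256,.026]]))
E
```

```text
[ 0.54977665 -0.25479267  0.16802562] (np.float64(91.18277069596874), array([ 5.55425045e-04, -9.54262288e-05, -9.99999841e-01])) 0.0597350804726983 [-0.14406815 -0.20790903 -1.19740113]
[[256.06852535  81.65386766]]
```

View pics/w2.png

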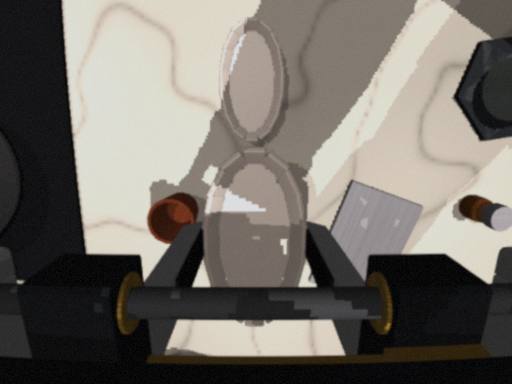

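The wrist view shows the stack near (252,80), the held saucer at about x 205–307, and the empty plate near (375,235). I'll zoom in on stack and saucer.

```bash
python3 - <<'E'
from m import *
im=cv2.imread("pics/w2.png")
a=cv2.resize(im[10:158,195:310],None,fx=4,fy=4,interpolation=cv2.INTER_CUBIC)
b=cv2.resize(im[140:288,195:277+35],None,fx=3,fy=4,interpolation=cv2.INTER_CUBIC)
cv2.imwrite("pics/w2c.png",cv2.hconcat([a,b[:, :340]]));print(a.shape)
E
```

```text
(592, 460, 3)
```

View pics/w2c.png

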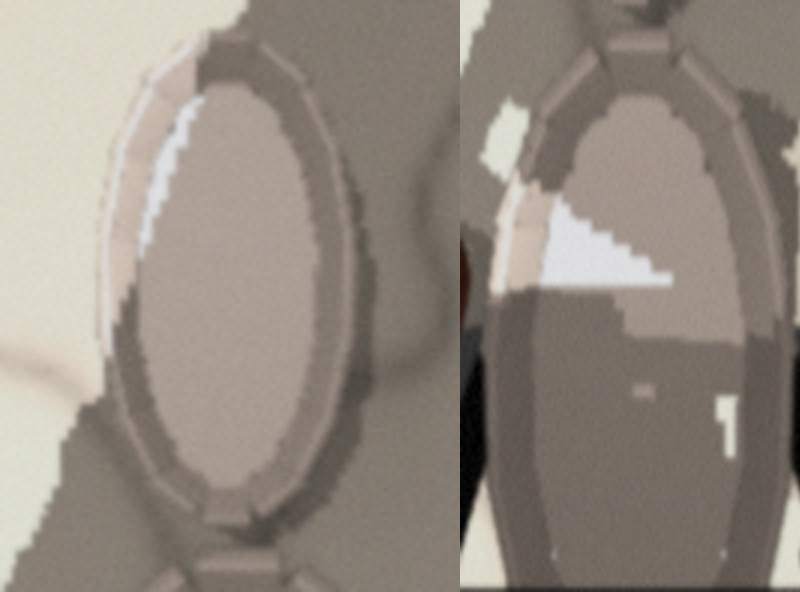

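The crop gives the stack rim as left 101, right 354, top (230,33), bottom (228,522). The held saucer's far tip is at (640,32), with its sides at x=488 and x=785.

```bash
python3 - <<'E'
from m import *
c=cam("wrist");ct=cam("top");s=observe()
k=np.array([(101,290),(354,280),(230,33),(228,522),(122,160),(338,150),(150,78),(305,85),(120,400),(335,410),(160,470),(298,475)])/4+[195,10]
print("stack rim",cv2.fitEllipse(plane(c,k,.032)))
f=np.array([(138,290),(317,270),(225,83),(222,488),(155,390),(302,370),(310,190),(278,110),(190,465),(258,460)])/4+[195,10]
print("stack floor",cv2.fitEllipse(plane(c,f,.026)))
h=(np.array([(640,32),(488,360),(785,360),(500,270),(775,270),(535,130),(735,115)],float)-[460,0])/[3,4]+[195,140]
print("held tip/left/right...",plane(c,h,s["ee_pos"][2]-.0196+.019))
h=(np.array([(655,97),(535,360),(743,360),(560,190),(715,180)],float)-[460,0])/[3,4]+[195,140]
print("held floor",plane(c,h,s["ee_pos"][2]-.0196+.013), s["ee_pos"])
# top cam hollow at floor height
im=cv2.imread("pics/top0.png");b,g,r=[x.astype(int) for x in cv2.split(im)]
print("top",cv2.fitEllipse(plane(ct,big(sub((b>=r+2)&(b>105),(346,195,380,248))),.026)))
E
```

```text
stack rim ((442.9734191894531, -259.4867858886719), (59.03739929199219, 109.23109436035156), 91.35448455810547)
stack floor ((442.95831298828125, -259.7474670410156), (41.91814041137695, 91.9203109741211), 88.81354522705078)
held tip/left/right... [[ 494.8602  -256.26242]
 [ 542.3673  -284.58856]
 [ 541.25226 -227.37097]
 [ 528.8134  -282.04538]
 [ 527.7988  -230.0604 ]
 [ 508.63953 -275.29486]
 [ 505.83698 -238.61363]]
held floor [[ 504.44754 -253.20995]
 [ 544.3444  -276.17523]
 [ 543.53796 -234.70926]
 [ 518.281   -271.175  ]
 [ 516.2255  -241.39008]] [ 0.54977665 -0.25479267  0.16802562]
top ((443.29730224609375, -257.7355651855469), (38.12552261352539, 88.7581787109375), 91.18114471435547)
```

Emit:
{"method": "drive_tool", "body": {
  "targets": [-2.7,-0.1,0,0,0,0,-2.7,-0.1,0,0,0,0,-2.7,-0.1,0,0,0,0,-2.7,-0.1,0,0,0,0,0,0,-3,0,0,0,0,0,-3,0,0,0,0,0,-2.5,0,0,0,0,0,-1.5,0,0,0,0,0,-0.5,0,0,0,0,0,0,0,0,0,0,0,0,0,0,0,0,0,0,0,0,0]
}}

```text
clock: 7.0
ee_pos: [0.4416, -0.2597, 0.063]
eef_rot: [-0.032, 3.141, -0.001]
ft_force: [0.2, -0.1, -1.6]
finger_gap: 0.0593
grip_force: 30.1
```

Emit:
{"method": "drive_tool", "body": {
  "targets": [0,0,-0.4,0,0,0,0,0,-0.4,0,0,0,0,0,0,0,0,0,0,0,0,0,0,0]
}}

```text
clock: 7.5
ee_pos: [0.4414, -0.2595, 0.0544]
eef_rot: [0.032, -3.141, -0.0]
ft_force: [0.6, 0.9, -2.2]
finger_gap: 0.0598
grip_force: 30.1
```

Emit:
{"method": "drive_tool", "body": {
  "targets": [0.1,0.05,-0.3,0,0,0,0,0,-0.3,0,0,0,0,0,0,0,0,0]
}}

```text
clock: 7.88
ee_pos: [0.4423, -0.2589, 0.0481]
eef_rot: [0.032, -3.141, -0.0]
ft_force: [0.7, -0.8, -1.7]
finger_gap: 0.0599
grip_force: 30.1
```

Emit:
{"method": "drive_tool", "body": {
  "targets": [0,0,-0.2,0,0,0,0,0,0,0,0,0,0,0,0,0,0,0]
}}

```text
clock: 8.25
ee_pos: [0.4424, -0.259, 0.0465]
eef_rot: [-0.032, 3.141, -0.0]
ft_force: [-1.2, 0.6, -1.1]
finger_gap: 0.0594
grip_force: 30.1
```

Emit:
{"method": "drive_tool", "body": {
  "targets": [0,0,-0.2,0,0,0,0,0,0,0,0,0,0,0,0,0,0,0]
}}

```text
clock: 8.62
ee_pos: [0.4426, -0.2591, 0.0455]
eef_rot: [-0.032, 3.141, -0.001]
ft_force: [-5.3, 2.6, 13.0]
finger_gap: 0.0599
grip_force: 30.3
```

Emit:
{"method": "drive_tool", "body": {
  "targets": [0,0,0.1,0,0,0,0,0,0,0,0,0,0,0,0,0,0,0,0,0,0,0,0,0,0,0,0,0,0,0,0,0,2,0,0,0,0,0,4,0,0,0,0,0,6,0,0,0,0,0,4,0,0,0,3,5,0,0,0,0,3,5,0,0,0,0],
  "hand": 0
}}

```text
clock: 10.0
ee_pos: [0.503, -0.1581, 0.206]
eef_rot: [-0.029, 3.14, -0.001]
ft_force: [1.0, -0.6, -0.5]
finger_gap: 0.0941
grip_force: 0.0
```

```bash
python3 - <<'E'
from m import *
c=cam("top");im=optics.camera("top")[...,::-1];i2=optics.camera("scene")[...,::-1]
a=cv2.resize(im[180:265,320:405],(400,400),interpolation=cv2.INTER_CUBIC);b=cv2.resize(i2[80:150,150:220],(400,400),interpolation=cv2.INTER_CUBIC)
cv2.imwrite("pics/st.png",cv2.convertScaleAbs(cv2.hconcat([a,b]),alpha=1.3));s=observe();print(s["ee_pos"])
E
```

```text
[ 0.5040729  -0.15519676  0.20543102]
```

View pics/st.png

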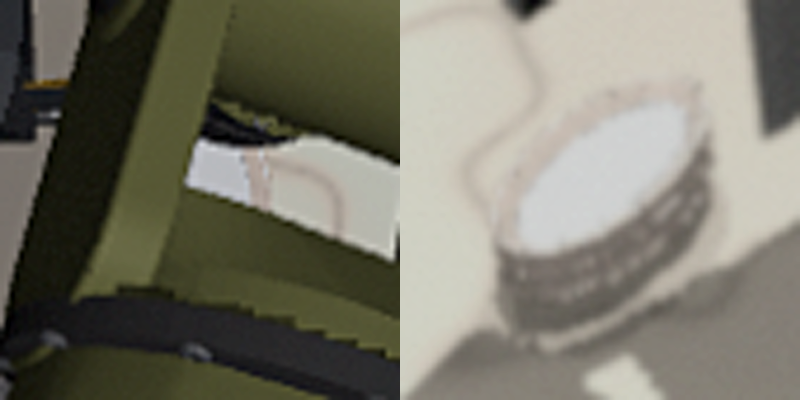

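The scene crop shows the third saucer level and fully nested, with matching ovals. On to the sugar pot.

Emit:
{"method": "drive_tool", "body": {
  "targets": [2.1,4.8,0,0,0,0,2.1,4.8,0,0,0,0,2.1,4.8,0,0,0,0,2.1,4.8,0,0,0,0,2.1,4.8,0,0,0,0,2.1,4.8,-2,0,0,0,0,0,-2,0,0,0,0,0,0,0,0,0,0,0,0,0,0,0]
}}

```text
clock: 11.22
ee_pos: [0.6287, 0.1282, 0.1665]
eef_rot: [-0.03, 3.14, 0.0]
ft_force: [0.6, -0.9, 0.1]
finger_gap: 0.094
grip_force: 0.0
```

```bash
python3 - <<'E'
from m import *
c,im=shot("wrist","w3.png");s=observe();print(s["ee_pos"],yaw(),s["joint_positions"])
print(px(c,[[.630,.135,.058],[.627,.137,.008],[.437,.017,.111],[.457,.275,.008]]))
E
```

```text
[0.62877294 0.12823789 0.16673897] (np.float64(91.099298913213), array([ 1.57270268e-03,  1.96431108e-04, -9.99998744e-01])) [ 1.44137492e-01  5.43911387e-01  1.29457847e+00 -3.26850283e-05
  1.30151818e+00 -1.44583642e+00]
[[262.2839861  199.93658732]
 [262.98212411 185.88608275]
 [ 91.12910246 -68.91338126]
 [406.42227111  20.40412102]]
```

View pics/w3.png

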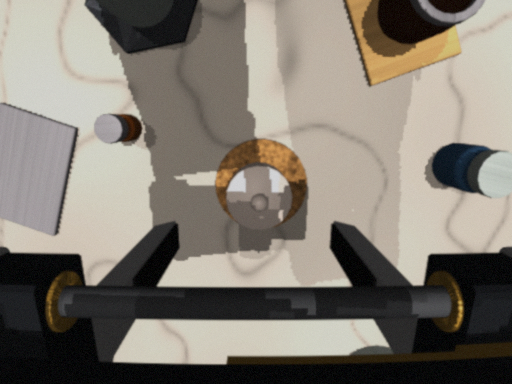

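The wrist view shows the sugar lid spanning (227–293, ~197) with its lower edge at y=229. The cork mat spans x 216–307 with its top at (261,139).

```bash
python3 - <<'E'
from m import *
c=cam("wrist")
for z in(.053,.06): print(plane(c,[(226,197),(293.5,197),(259.5,229.5)],z))
print(plane(c,[(215.5,185),(307.5,185),(261,138.5),(200,0)],.008))
im=cv2.imread("pics/w3.png");h,s,v=cv2.split(cv2.cvtColor(im,cv2.COLOR_BGR2HSV))
k=big(sub((s>110)&(h<25),(205,130,315,235)));P=plane(c,k,.008);print("mat",cv2.minEnclosingCircle(P))
k=big(sub((s>80)&(h>10)&(h<30)&(v>60),(340,0,512,90)));P=plane(c,k,.008);print("board",cv2.minAreaRect(P))
print("plate",plane(c,[(0,0),(77,128),(57,234)],.008))
E
```

```text
[[629.26154  101.032936]
 [628.1186   164.49051 ]
 [660.9697   133.23666 ]]
[[627.54095  101.653984]
 [626.4264   163.53242 ]
 [658.4601   133.05632 ]]
[[627.17676   85.726105]
 [625.37024  185.18614 ]
 [576.7916   133.72992 ]
 [444.68094   71.80608 ]]
mat ((626.1951904296875, 134.53173828125), 49.00278091430664)
board ((463.0943298339844, 273.6804504394531), (85.99143981933594, 100.76393127441406), 21.48776626586914)
plate [[ 439.2596   -133.1293  ]
 [ 568.0345    -60.986984]
 [ 687.8571    -99.13456 ]]
```

Emit:
{"method": "drive_tool", "body": {
  "targets": [0,0.5,0,0,0,0,0,0,-4,0,0,0,0,0,-4,0,0,0,0,0,-4,0,0,0,0,0,-1.7,0,0,0,0,0,0,0,0,0,0,0,0,0,0,0]
}}

```text
clock: 12.15
ee_pos: [0.6293, 0.1342, 0.0304]
eef_rot: [-0.032, 3.139, 0.001]
ft_force: [-0.2, -0.6, 0.6]
finger_gap: 0.094
grip_force: 0.0
```

Emit:
{"method": "drive_tool", "body": {
  "targets": [0,0,0,0,0,0,0,0,0,0,0,0,0,0,0,0,0,0,0,0,0,0,0,0,0,0,0,0,0,0,0,0,0,0,0,0,0,0,0,0,0,0],
  "hand": 1
}}

```text
clock: 13.02
ee_pos: [0.6285, 0.1338, 0.0286]
eef_rot: [-0.032, 3.141, -0.0]
ft_force: [-1.3, -2.4, 4.0]
finger_gap: 0.0597
grip_force: 30.0
```

Emit:
{"method": "drive_tool", "body": {
  "targets": [0,0,1,0,0,0,0,0,3,0,0,0,0,0,4,0,0,0,-0.2,-3.7,3,0,0,0,-0.2,-3.7,1,0,0,0,-0.2,-3.7,0,0,0,0,-0.2,-3.7,0,0,0,0,-0.2,-3.7,0,0,0,0,-0.2,-3.7,0,0,0,0,-0.1,-3.7,0,0,0,0,0,0,-3,0,0,0,0,0,0,0,0,0]
}}

```text
clock: 14.52
ee_pos: [0.6142, -0.1247, 0.1165]
eef_rot: [0.031, -3.137, -0.002]
ft_force: [0.6, -0.3, -2.7]
finger_gap: 0.0597
grip_force: 30.0
```

Emit:
{"method": "drive_tool", "body": {
  "targets": [0,0,-4,0,0,0,0,0,-3,0,0,0,0,0,-1.4,0,0,0,0,0,0,0,0,0,0,0,0,0,0,0]
}}

```text
clock: 15.15
ee_pos: [0.6162, -0.125, 0.0361]
eef_rot: [-0.032, 3.139, -0.001]
ft_force: [-0.1, 1.1, -2.7]
finger_gap: 0.0595
grip_force: 30.0
```

Emit:
{"method": "drive_tool", "body": {
  "targets": [0,0,-0.4,0,0,0,0,0,-0.3,0,0,0,0,0,0,0,0,0,0,0,0,0,0,0]
}}

```text
clock: 15.65
ee_pos: [0.6158, -0.125, 0.0286]
eef_rot: [-0.032, 3.14, -0.0]
ft_force: [-3.1, 1.0, 6.7]
finger_gap: 0.0594
grip_force: 30.0
```

Emit:
{"method": "drive_tool", "body": {
  "targets": [0,0,0,0,0,0,0,0,0,0,0,0,0,0,0,0,0,0,0,0,0,0,0,0,0,0,2,0,0,0,0,0,4,0,0,0,0,0,5,0,0,0,0,0,5,0,0,0,0,0,2,0,0,0],
  "hand": 0
}}

```text
clock: 16.77
ee_pos: [0.6161, -0.1252, 0.2126]
eef_rot: [-0.032, 3.136, -0.002]
ft_force: [1.2, 0.1, -0.4]
finger_gap: 0.0937
grip_force: 0.0
```

Emit:
{"method": "drive_tool", "body": {
  "targets": [-2,4.9,0,0,0,0,-2,4.9,0,0,0,0,-2,4.9,0,0,0,0,-2,4.9,0,0,0,0,-2,4.9,0,0,0,0,-2,4.9,0,0,0,0,-2,4.9,0,0,0,0,-2,4.9,0,0,0,0,0,0,0,0,0,0,0,0,0,0,0,0]
}}

```text
clock: 18.02
ee_pos: [0.4556, 0.2667, 0.2084]
eef_rot: [-0.032, 3.14, 0.0]
ft_force: [0.1, -0.8, 0.2]
finger_gap: 0.0937
grip_force: 0.0
```

```bash
python3 - <<'E'
from m import *
ct=cam("top");print("cup rim top",onz(ct,[(65/2.75+110,297/2.75+110)],.092))
c,im=shot("wrist","w4.png");s=observe();print(s["ee_pos"],yaw())
cv2.imwrite("pics/w4c.png",cv2.resize(im[60:280,140:400,::-1],None,fx=2.7,fy=2.7,interpolation=cv2.INTER_CUBIC))
E
```

```text
cup rim top [[0.45402808 0.27053772 0.092     ]]
[0.45580678 0.26623381 0.20816076] (np.float64(91.11391212003076), array([ 8.08703240e-04,  2.01111365e-04, -9.99999653e-01]))
```

View pics/w4c.png

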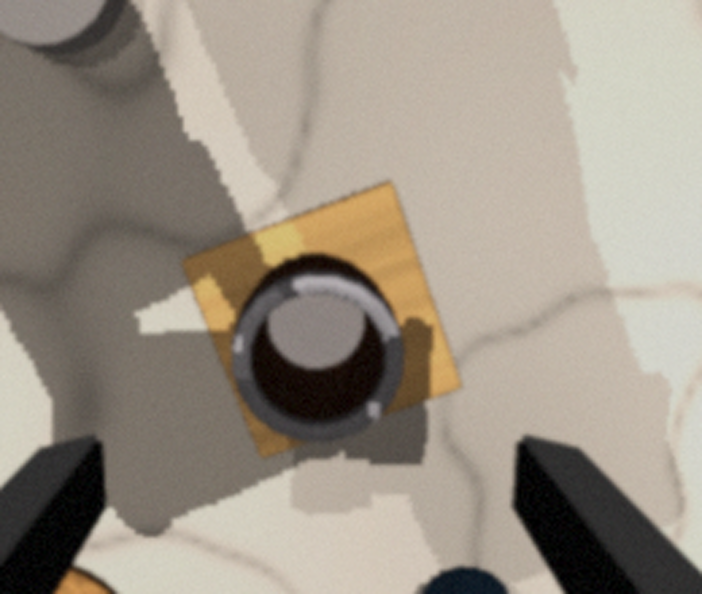

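The cup rim ring is centred at (318,356) in the crop, radius 85. The board corners are at (392,182), (461,386), (262,457) and (183,260).

```bash
python3 - <<'E'
from m import *
c=cam("wrist");q=lambda a:np.array(a,float)/2.7+[140,60]
print(plane(c,q([(318.5,356),(233,356),(404,356),(318,270),(318,441)]),.092))
P=plane(c,q([(392,182),(461,386),(262,457),(183,260)]),.008);print(P,P.mean(0),cv2.minAreaRect(P))
E
```

```text
[[451.25623 269.00198]
 [451.8002  239.11023]
 [450.70554 298.9131 ]
 [421.17487 268.19058]
 [482.49066 269.49277]]
[[392.4177  300.66174]
 [483.06912 336.06262]
 [519.01697 245.14417]
 [427.81696 209.73105]] [455.5802 272.8999] ((455.6986389160156, 272.95086669921875), (97.83417510986328, 97.76579284667969), 21.270931243896484)
```

Emit:
{"method": "drive_tool", "body": {
  "targets": [-0.3,0.3,0,0,0,0,0,0,-4,0,0,0,0,0,-4,0,0,0,0,0,-4,0,0,0,0,0,-3,0,0,0,0,0,-1.8,0,0,0,0,0,0,0,0,0,0,0,0,0,0,0]
}}

```text
clock: 19.08
ee_pos: [0.453, 0.2702, 0.0406]
eef_rot: [-0.031, 3.14, 0.001]
ft_force: [-0.2, -0.2, 0.1]
finger_gap: 0.0939
grip_force: 0.0
```

Emit:
{"method": "drive_tool", "body": {
  "targets": [0,0,0,0,0,0,0,0,0,0,0,0,0,0,0,0,0,0,0,0,0,0,0,0,0,0,0,0,0,0,0,0,0,0,0,0,0,0,0,0,0,0],
  "hand": 1
}}

```text
clock: 19.95
ee_pos: [0.4524, 0.27, 0.0396]
eef_rot: [-0.032, 3.141, 0.0]
ft_force: [-0.7, -1.1, 3.9]
finger_gap: 0.0615
grip_force: 30.0
```

Emit:
{"method": "drive_tool", "body": {
  "targets": [0,0,1,0,0,0,0,0,3,0,0,0,0,0,4,0,0,0,2.9,-2.2,2,0,0,0,2.9,-2.2,0,0,0,0,2.9,-2.2,0,0,0,0,2.9,-2.2,0,0,0,0,2.9,-2.3,0,0,0,0,2.9,-2.3,0,0,0,0,0,0,0,0,0,0,0,0,0,0,0,0]
}}

```text
clock: 21.32
ee_pos: [0.6259, 0.1363, 0.1393]
eef_rot: [0.032, -3.141, -0.0]
ft_force: [-1.0, 0.6, -2.6]
finger_gap: 0.0616
grip_force: 30.0
```

```bash
python3 - <<'E'
from m import *
c,im=shot("wrist","w5.png");s=observe();print(s["ee_pos"],yaw(),s["ft_force"])
im=im[...,::-1].copy();h,sa,v=cv2.split(cv2.cvtColor(im,cv2.COLOR_BGR2HSV))
k=big(sub((sa>110)&(h<25),(180,80,340,300)));P=plane(c,k,.008);print("mat",cv2.minEnclosingCircle(P),len(k))
cv2.imwrite("pics/w5c.png",cv2.resize(im[60:280,140:400],None,fx=2.7,fy=2.7,interpolation=cv2.INTER_CUBIC))
E
```

```text
[0.62579335 0.13654839 0.13942149] (np.float64(91.18741207815303), array([-5.96382984e-04,  6.09179526e-05, -9.99999820e-01])) [ 0.21355481  0.18839252 -2.10856012]
mat ((648.3672485351562, 137.5128173828125), 71.52047729492188) 379
```

View pics/w5c.png

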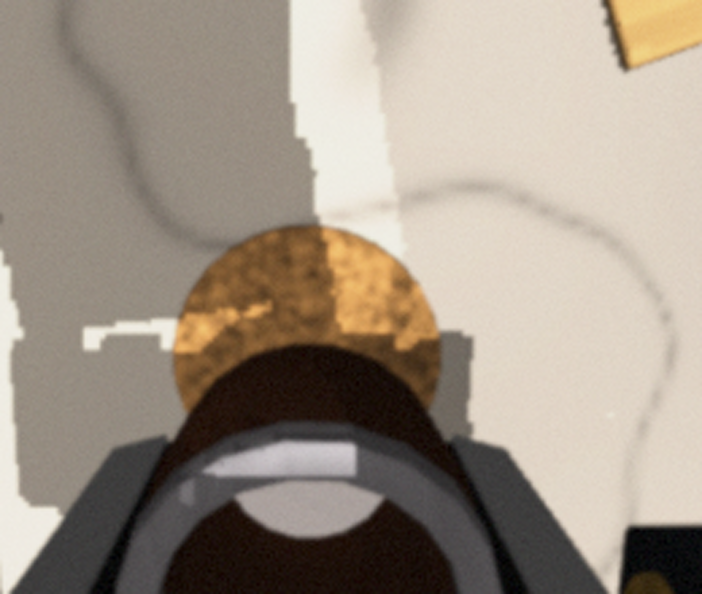

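The mat shows left 174, right 441 and top (307,224) in the crop. The held cup's rim centre is at x≈308.

```bash
python3 - <<'E'
from m import *
c=cam("wrist");q=lambda a:np.array(a,float)/2.7+[140,60];s=observe()
print(plane(c,q([(174,352),(441,352),(307,224)]),.008))
print(plane(c,q([(312,422),(115,594),(500,594)]),.192))
E
```

```text
[[624.0193    86.307175]
 [622.09216  184.678   ]
 [576.49945  134.39874 ]]
[[593.07996  135.56    ]
 [621.3107   105.905136]
 [620.16534  165.00392 ]]
```

Emit:
{"method": "drive_tool", "body": {
  "targets": [0.2,0,-3,0,0,0,0,0,-3,0,0,0,0,0,-2.4,0,0,0,0,0,-0.7,0,0,0,0,0,0,0,0,0,0,0,0,0,0,0]
}}

```text
clock: 22.12
ee_pos: [0.6289, 0.1363, 0.0498]
eef_rot: [-0.032, 3.14, 0.0]
ft_force: [-0.1, -0.2, -3.5]
finger_gap: 0.0614
grip_force: 30.0
```

Emit:
{"method": "drive_tool", "body": {
  "targets": [0,0,-0.4,0,0,0,0,0,-0.4,0,0,0,0,0,0,0,0,0,0,0,0,0,0,0]
}}

```text
clock: 22.62
ee_pos: [0.6284, 0.136, 0.0405]
eef_rot: [-0.032, 3.141, -0.0]
ft_force: [0.4, 0.2, -3.7]
finger_gap: 0.0617
grip_force: 30.0
```

Emit:
{"method": "drive_tool", "body": {
  "targets": [0,0,-0.15,0,0,0,0,0,0,0,0,0]
}}

```text
clock: 22.88
ee_pos: [0.6286, 0.136, 0.0397]
eef_rot: [-0.032, 3.141, 0.0]
ft_force: [-2.5, -0.4, 4.2]
finger_gap: 0.0617
grip_force: 30.0
```

Emit:
{"method": "drive_tool", "body": {
  "targets": [0,0,0,0,0,0,0,0,0,0,0,0,0,0,0,0,0,0,0,0,0,0,0,0,0,0,3,0,0,0,0,0,5,0,0,0,0,0,6,0,0,0,0,0,4,0,0,0,-4.8,-3,0,0,0,0,-4.8,-3,0,0,0,0,-4.8,-3,0,0,0,0,-4.6,-3,0,0,0,0],
  "hand": 0
}}

```text
clock: 24.38
ee_pos: [0.4367, 0.0153, 0.219]
eef_rot: [-0.032, 3.141, -0.0]
ft_force: [0.6, -0.4, 1.1]
finger_gap: 0.0938
grip_force: 0.0
```

Emit:
{"method": "drive_tool", "body": {
  "targets": [0,0,0,0,0,0,0,0,0,0,0,0]
}}

```text
clock: 24.62
ee_pos: [0.439, 0.0161, 0.2194]
eef_rot: [-0.031, 3.14, 0.0]
ft_force: [0.3, 0.4, 0.5]
finger_gap: 0.0939
grip_force: 0.0
```

```bash
python3 - <<'E'
from m import *
c,im=shot("wrist","w6.png");s=observe();print(s["ee_pos"],yaw())
im=im[...,::-1].copy()
cv2.imwrite("pics/w6c.png",cv2.resize(im[60:280,140:400],None,fx=2.7,fy=2.7,interpolation=cv2.INTER_CUBIC))
E
```

```text
[0.43918438 0.01633597 0.21912761] (np.float64(91.17306376266477), array([ 5.64535501e-04,  5.26002327e-05, -9.99999839e-01]))
```

View pics/w6c.png

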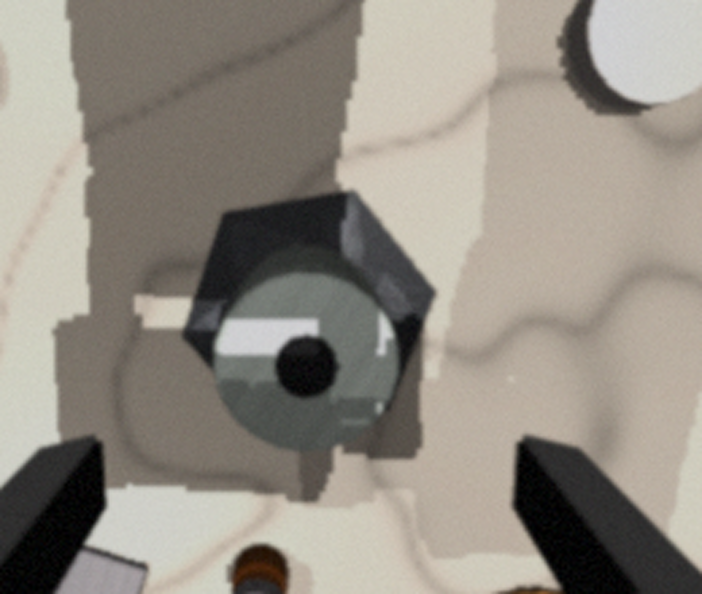

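The canister button is at (306,366) and its lid circle is centred at (307,361). The opposite slate corners are (183,333) and (435,292).

```bash
python3 - <<'E'
from m import *
c=cam("wrist");q=lambda a:np.array(a,float)/2.7+[140,60]
print(plane(c,q([(306,366)]),.111),plane(c,q([(307,361),(214,361),(400,361),(307,270),(307,452)]),.104))
P=plane(c,q([(183,333),(435,292),(222,212),(353,191)]),.008);print(P,P[:2].mean(0),np.linalg.norm(P[0]-P[1]))
E
```

```text
[[436.3662    14.760694]] [[436.2341    15.094229]
 [436.8593   -17.358633]
 [435.6041    47.550323]
 [404.47223   14.484932]
 [469.70993   15.735788]]
[[446.2553   -42.331306]
 [424.84192   73.56508 ]
 [390.55322  -24.01762 ]
 [380.1787    34.496536]] [435.5486    15.616886] 117.85799
```

Emit:
{"method": "drive_tool", "body": {
  "targets": [-0.2,0,0,0,0,0,0,0,-4,0,0,0,0,0,-4,0,0,0,0,0,-4,0,0,0,0,0,-3,0,0,0,0,0,-1.4,0,0,0,0,0,0,0,0,0,0,0,0,0,0,0]
}}

```text
clock: 25.68
ee_pos: [0.4371, 0.0161, 0.0559]
eef_rot: [-0.032, 3.14, -0.0]
ft_force: [-0.7, -0.1, 1.2]
finger_gap: 0.0939
grip_force: 0.0
```

Emit:
{"method": "drive_tool", "body": {
  "targets": [0,0,0,0,0,0,0,0,0,0,0,0,0,0,0,0,0,0,0,0,0,0,0,0,0,0,0,0,0,0,0,0,0,0,0,0,0,0,0,0,0,0],
  "hand": 1
}}

```text
clock: 26.55
ee_pos: [0.4366, 0.0159, 0.0551]
eef_rot: [-0.032, 3.141, -0.0]
ft_force: [-0.5, -3.1, 5.7]
finger_gap: 0.0657
grip_force: 30.0
```

Emit:
{"method": "drive_tool", "body": {
  "targets": [0,0,1,0,0,0,0,0,3,0,0,0,0,0,4,0,0,0,0.2,2.8,2,0,0,0,0.3,3.8,0,0,0,0,0.3,3.8,0,0,0,0,0.3,3.8,0,0,0,0,0.3,3.8,0,0,0,0,0.3,3.8,0,0,0,0,0.3,3.8,0,0,0,0,0,0,0,0,0,0,0,0,0,0,0,0]
}}

```text
clock: 28.05
ee_pos: [0.4561, 0.2716, 0.1549]
eef_rot: [0.032, -3.141, 0.001]
ft_force: [0.2, -0.0, -3.0]
finger_gap: 0.0653
grip_force: 30.0
```

Emit:
{"method": "drive_tool", "body": {
  "targets": [0,0,-4,0,0,0,0,0,-3,0,0,0,0,0,-1.7,0,0,0,0,0,0,0,0,0,0,0,0,0,0,0]
}}

```text
clock: 28.68
ee_pos: [0.457, 0.2721, 0.0692]
eef_rot: [-0.031, 3.14, 0.001]
ft_force: [0.4, 0.4, -2.6]
finger_gap: 0.0658
grip_force: 30.0
```

Emit:
{"method": "drive_tool", "body": {
  "targets": [0,0.15,-0.5,0,0,0,0,0,-0.4,0,0,0,0,0,-0.3,0,0,0,0,0,0,0,0,0,0,0,0,0,0,0]
}}

```text
clock: 29.3
ee_pos: [0.4565, 0.2735, 0.056]
eef_rot: [-0.032, 3.141, 0.0]
ft_force: [-0.5, -0.5, -2.3]
finger_gap: 0.0656
grip_force: 30.0
```

Emit:
{"method": "drive_tool", "body": {
  "targets": [0,0,-0.3,0,0,0,0,0,0,0,0,0,0,0,0,0,0,0]
}}

```text
clock: 29.68
ee_pos: [0.4572, 0.2736, 0.0549]
eef_rot: [-0.032, 3.139, 0.001]
ft_force: [-5.6, -6.3, 20.5]
finger_gap: 0.0654
grip_force: 30.0
```

Emit:
{"method": "drive_tool", "body": {
  "targets": [0,0,0.2,0,0,0,0,0,0,0,0,0]
}}

```text
clock: 29.92
ee_pos: [0.4564, 0.2735, 0.055]
eef_rot: [-0.032, 3.141, 0.0]
ft_force: [-0.7, -1.1, 4.5]
finger_gap: 0.0654
grip_force: 30.0
```

Emit:
{"method": "drive_tool", "body": {
  "targets": [0,0,0,0,0,0,0,0,0,0,0,0,0,0,0,0,0,0,0,0,0,0,0,0,0,0,3,0,0,0,0,0,5,0,0,0,0,0,6,0,0,0,0,0,2,0,0,0,0,0,0,0,0,0],
  "hand": 0
}}

```text
clock: 31.05
ee_pos: [0.4568, 0.2737, 0.2161]
eef_rot: [-0.032, 3.139, 0.002]
ft_force: [-1.0, 0.3, -0.7]
finger_gap: 0.0939
grip_force: 0.0
```

Emit:
{"method": "drive_tool", "body": {
  "targets": [2,-5,0,0,0,0,2,-5,0,0,0,0,2,-5,0,0,0,0,2,-5,0,0,0,0,2,-5,0,0,0,0,2,-5,0,0,0,0,2,-5,0,0,0,0,1.9,-4.9,0,0,0,0,0,0,-5,0,0,0,0,0,0,0,0,0,0,0,0,0,0,0]
}}

```text
clock: 32.42
ee_pos: [0.6156, -0.1251, 0.1658]
eef_rot: [-0.033, 3.141, -0.0]
ft_force: [0.2, 0.4, -0.0]
finger_gap: 0.0942
grip_force: 0.0
```

```bash
python3 - <<'E'
from m import *
c,im=shot("wrist","w7.png");s=observe();print(s["ee_pos"],yaw())
ct,t=shot("top","t7.png")
im=im[...,::-1];t=t[...,::-1]
cv2.imwrite("pics/w7c.png",cv2.vconcat([cv2.resize(im[80:260,140:400],(780,540))[:330],cv2.convertScaleAbs(cv2.resize(t[110:200+50,100:400],(780,364))[:270],alpha=1.4)]))
E
```

```text
[ 0.61592742 -0.12501774  0.16658602] (np.float64(91.20532439753025), array([ 1.81778823e-03, -4.70665811e-04, -9.99998237e-01]))
```

View pics/w7c.png

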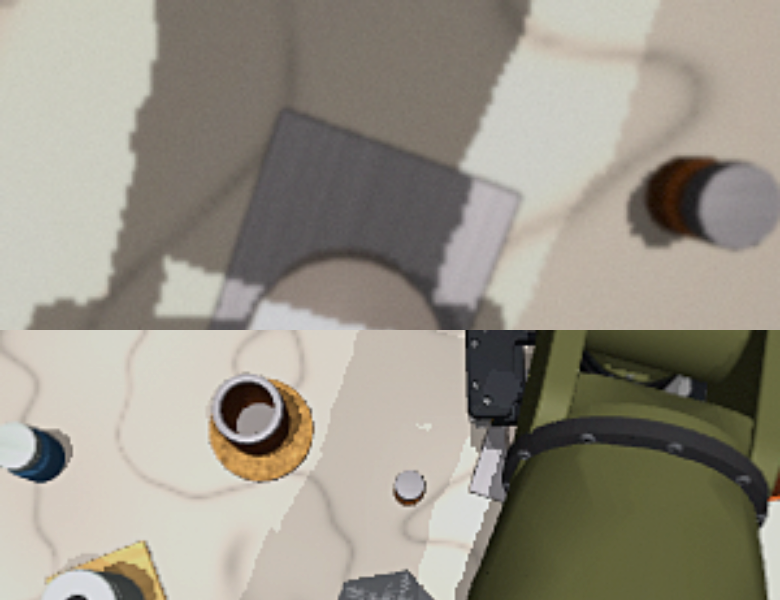

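The sugar pot stands on the plate where I left it, and the cup and canister are on their mats. Now for the last piece.

Emit:
{"method": "drive_tool", "body": {
  "targets": [0,0,-4,0,0,0,0,0,-4,0,0,0,0,0,-4,0,0,0,0,0,-1.7,0,0,0,0,0,0,0,0,0,0,0,0,0,0,0]
}}

```text
clock: 33.28
ee_pos: [0.6164, -0.1257, 0.03]
eef_rot: [-0.032, 3.139, -0.001]
ft_force: [-0.4, 0.6, -0.0]
finger_gap: 0.0939
grip_force: 0.0
```

Emit:
{"method": "drive_tool", "body": {
  "targets": [0,0,0,0,0,0,0,0,0,0,0,0,0,0,0,0,0,0,0,0,0,0,0,0,0,0,0,0,0,0,0,0,0,0,0,0,0,0,0,0,0,0],
  "hand": 1
}}

```text
clock: 34.15
ee_pos: [0.6155, -0.1254, 0.0281]
eef_rot: [-0.032, 3.141, 0.0]
ft_force: [-1.1, 3.1, 4.7]
finger_gap: 0.0597
grip_force: 30.0
```

Emit:
{"method": "drive_tool", "body": {
  "targets": [0,0,1,0,0,0,0,0,3,0,0,0,0,0,4,0,0,0,-2.5,2,3,0,0,0,-2.5,2,0,0,0,0,-2.5,2,0,0,0,0,-2.5,2,0,0,0,0,-2.5,2,0,0,0,0,-2.5,2,0,0,0,0,-2.5,2,0,0,0,0,0,0,0,0,0,0,0,0,0,0,0,0]
}}

```text
clock: 35.65
ee_pos: [0.4409, 0.0142, 0.1384]
eef_rot: [-0.032, 3.141, -0.0]
ft_force: [-0.2, -0.3, -3.0]
finger_gap: 0.0596
grip_force: 30.0
```

```bash
python3 - <<'E'
from m import *
c,im=shot("wrist","w8.png");s=observe();print(s["ee_pos"],yaw())
im=im[...,::-1]
cv2.imwrite("pics/w8c.png",cv2.resize(im[60:280,140:400],None,fx=2.7,fy=2.7,interpolation=cv2.INTER_CUBIC))
E
```

```text
[0.44092089 0.01408733 0.13818872] (np.float64(91.13780650008076), array([ 5.42808368e-04, -2.11729132e-04, -9.99999830e-01]))
```

View pics/w8c.png

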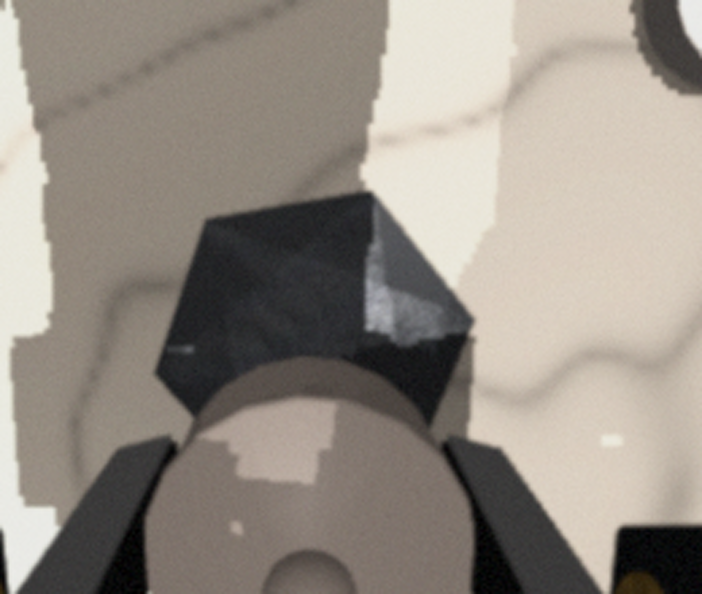

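The opposite slate corners are at (157,374) and (473,320). The held lid spans x 145–475 with its top edge at y≈396.

```bash
python3 - <<'E'
from m import *
c=cam("wrist");q=lambda a:np.array(a,float)/2.7+[140,60]
P=plane(c,q([(157,374),(473,320)]),.008);print(P.mean(0),np.linalg.norm(P[0]-P[1]))
for z in (.165,.172):print(plane(c,q([(310,396),(145,525),(475,525),(310,594)]),z))
E
```

```text
[436.21008   15.272062] 117.60554
[[411.3676    12.980927]
 [436.46722  -16.772532]
 [435.3404    43.69898 ]
 [449.82553   13.728824]]
[[409.43256    12.92531  ]
 [433.28445   -15.3491125]
 [432.21362    42.11637  ]
 [445.97873    13.636028 ]]
```

Emit:
{"method": "drive_tool", "body": {
  "targets": [-0.5,0.2,-3,0,0,0,0,0,-3,0,0,0,0,0,-3,0,0,0,0,0,-1,0,0,0,0,0,0,0,0,0,0,0,0,0,0,0]
}}

```text
clock: 36.45
ee_pos: [0.4361, 0.0164, 0.0389]
eef_rot: [-0.031, 3.14, -0.0]
ft_force: [0.3, 0.7, -3.3]
finger_gap: 0.0599
grip_force: 30.0
```

Emit:
{"method": "drive_tool", "body": {
  "targets": [0,0,-0.4,0,0,0,0,0,-0.4,0,0,0,0,0,0,0,0,0,0,0,0,0,0,0]
}}

```text
clock: 36.95
ee_pos: [0.4354, 0.0165, 0.03]
eef_rot: [-0.032, 3.141, -0.0]
ft_force: [-0.7, -0.5, -3.4]
finger_gap: 0.0595
grip_force: 30.0
```

Now I'll seat it, release, and back off so both cameras have a clear view.

Emit:
{"method": "drive_tool", "body": {
  "targets": [0,0,-0.2,0,0,0,0,0,0,0,0,0]
}}

```text
clock: 37.2
ee_pos: [0.4355, 0.0165, 0.0281]
eef_rot: [-0.032, 3.141, -0.0]
ft_force: [-0.8, -0.1, -0.4]
finger_gap: 0.0599
grip_force: 30.0
```

Emit:
{"method": "drive_tool", "body": {
  "targets": [0,0,0,0,0,0,0,0,0,0,0,0,0,0,0,0,0,0,0,0,0,0,0,0,0,0,3,0,0,0,0,0,5,0,0,0,0,0,6,0,0,0,0,0,5,0,0,0,-0.5,6,0,0,0,0,-0.5,6,0,0,0,0,-1,6,0,0,0,0,-2,6,0,0,0,0],
  "hand": 0
}}

```text
clock: 38.7
ee_pos: [0.3951, 0.2576, 0.2179]
eef_rot: [-0.031, 3.141, 0.0]
ft_force: [0.9, 0.5, -0.8]
finger_gap: 0.0938
grip_force: 0.0
```

Emit:
{"method": "drive_tool", "body": {
  "targets": [-3,6,0,0,0,0,-3,6,0,0,0,0,-5,6,0,0,0,0,-5,6,0,0,0,0,-5,4,0,0,0,0,0,0,0,0,0,0,0,0,0,0,0,0]
}}

```text
clock: 39.58
ee_pos: [0.2111, 0.5024, 0.2178]
eef_rot: [-0.032, 3.141, -0.001]
ft_force: [0.6, -0.5, -0.8]
finger_gap: 0.0938
grip_force: 0.0
```

```bash
python3 - <<'E'
from m import *
c,im=shot("top","t9.png");im=im[...,::-1].copy()
i2=optics.camera("scene")[...,::-1]
print(observe()["ee_pos"])
h,s,v=cv2.split(cv2.cvtColor(im,cv2.COLOR_BGR2HSV));b,g,r=[x.astype(int) for x in cv2.split(im)];cool=b>=r+2
for n,box,z in [("sugar lid",(225,200,272,252),.057),("can",(118,190,165,245),.106)]:
    print(n,cv2.minEnclosingCircle(plane(c,big(sub(cool&(v>85),box)),z)))
print("saucer",cv2.fitEllipse(plane(c,big(sub(cool&(v>105),(346,190,385,250))),.039)))
a=cv2.resize(im[110:265,110:390],(800,300+143),interpolation=cv2.INTER_CUBIC)
cv2.imwrite("pics/t9c.png",cv2.convertScaleAbs(cv2.vconcat([a,cv2.resize(i2[80:300,110:430],(800,550))[:10]]),alpha=1.4))
E
```

```text
[0.21192585 0.50200722 0.21798708]
sugar lid ((436.97412109375, 17.650249481201172), 30.942432403564453)
can ((457.0525207519531, 275.03570556640625), 31.87764549255371)
saucer ((443.4175720214844, -257.1817932128906), (38.95802307128906, 87.3918228149414), 91.00458526611328)
```

View pics/t9c.png

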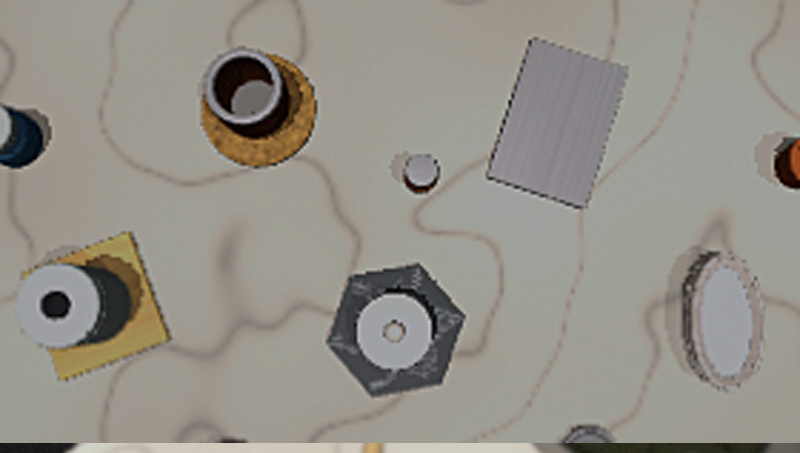

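All four pieces sit on their targets in the same top-camera frame: sugar (437,18) on slate (437,18), canister (457,275) on board (457,275), saucer matching the stack to within 1 mm. Last is the cup, whose rim is centred at (244,87) in the crop.

```bash
python3 - <<'E'
from m import *
c=cam("top");P=plane(c,np.array([(244,87)])*.35+110,.092)[0];print(P)
if np.hypot(*(P-[627.4,136.7]))<7: print(arm.job_done(),observe()["clock"])
E
```

```text
[627.8622 135.9219]
the job is handed in; nothing more can be done
the job is handed in; nothing more can be done
```

The job is handed in at about 40 s: the saucer is nested fully down in the stack, and the cup, canister and sugar pot each stand within about 1 mm of the middle of their own mats, with the steel plate empty.

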